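# Flip the status tag of the finished sample

### The arm

A 6-joint arm with a two-finger parallel gripper is mounted at the origin on a cart in front of the work surface, level with it; the furniture and walls round the work are solid. World frame = base frame: x ahead of the robot, y to its left, z up, the work surface at z = 0. Lengths are in m, angles in rad, forces in N, time in s.
With the tool pointing down it reaches from about 0.375 to 0.975 m from the base axis. Payload 3.8 kg.
Tool frame: the origin (TCP) lies midway between the tips of the shut fingers; the grasp point (between the pads) lies 19 mm behind it; z points along the fingers, y is the line along which they close (so a half turn about z gives the same grasp; the last joint's range is limited). The gripper opens to 85 mm and grips with 20 to 120 N. Pads are 22 mm wide; open, the fingers measure 114 mm over their backs; the gripper's body (76 mm by 85 mm) begins 54 mm behind the grasp point. The pads swing forward as they close: fully open they stand 13 mm farther back than shut.
Start: joints at [-1.25, 0.264, 1.604, -0, 1.274, -0.037], TCP at [0.236, -0.632, 0.231] pointing down, gripper open.
Joint ranges: [-2.63, 2.63], [-0.94, 2.18], [0.31, 2.57], [-1.31, 4.45], [0, 2.66], [-2.55, 2.55]. Speed limits (rad/s): [2.57, 2.57, 3.14, 3.14, 3.14, 3.14].

### API

Orientations are given as a rotation vector (axis times angle).
In Python, from workcell import bot gives the robot as it stands.
- The arm moves only by the tool step_arm, never from a script. Its argument "motion" is a list of rows, each a list of 5 numbers: the finger opening in cm, from 0 to 8.54, then the shift along the tool's x, y, z in cm, then the turn about the tool's z in degrees. In form: [[claw, dx, dy, dz, twist], ...]. A call has 1 to 20 rows; each row is the pose to reach, as a shift and turn from the pose commanded when the call began, along the tool's axes at that moment; what a row does not reach only later rows make up. A row lasts 1/10 s, in which the tool goes at most 50 mm and 8.59 degrees, less where a joint would pass 70% of its speed; a pose out of reach is approached as far as the arm can. A call with a gripper value outside its range is refused whole. The fingers move at their own pace and stop on an object; "force" is the grip in N (left out, the last holds). Time passes only in rows, so rows that repeat a pose let the fingers close. It gives the time, the measured TCP pose, the force, the opening and the grip force at its end, in the units of the state.
- bot.read_state(): the state, without advancing time (a new reading comes with each control period).
- bot.read_camera(name): name is "side" or "top" or "wrist"; returns (picture, depth): 384x512x3 uint8, red, green, blue; 384x512 float32, m along the optical axis (not along the pixel's ray), 0 where there is no reading.
- bot.calibration(name): a dict with "mtx" (3x3 intrinsics, pixels), "origin" and "orientation" of the camera in the world; the wrist camera has in their place "T_tool_cam" (4x4, takes a point from camera to tool coordinates, whose origin is the TCP and whose axes are the flange's). Camera axes: x right, y up, looking along -z (the intrinsics and any distortion apply to the point x, -y, -z); pixel columns grow to the right and rows downward; lengths in m; the calibration is good to about 2 mm. A picture is of the moment at which its call begins: read the wrist's pose just before it. calibration takes no time and is no camera call.
- bot.finish_job(): hands the job in; it is judged then, once.
The state is a dict: "time": time; "q": joint angles; "joint_vel": joint speeds; "joint_torque": joint torques, N m; "tool_pos": TCP position; "tcp_rot": TCP orientation; "wrist_force": force on the tool from outside, world axes, zero at the start; "torque": the same for the moment, N m; "width": opening from 0.0 (shut) to 1.0 (fully open); "grip_force": force on a finger pad.
Only numpy, scipy, OpenCV 4.12 (cv2) and the standard library are available. Lean on these libraries where they do the work, as an engineer would, in place of code of your own. Each camera call takes 0.05 s, during which the arm holds its last target. There are 200 camera calls.

### The job

The sample in the red-capped vial is finished: flip the orange status tag of its station right over, toward its vial, so that it lies flat on the near side with its green face up. Push it gently with the fingertips, without pinching it, then come away; leave the other two tags, the vials and everything else as they are.

Things in the scene. Friction and masses are not known exactly. Their poses are not given: they have to be found in the camera images.
- rack: fixed aluminium sample rack, base plate 150 x 325 x 12 mm (x -30 to +120 mm), three stations in a row at y = +110, 0, -110 mm. Origin on the worktop below the middle hinge axis; x toward the robot (turned by its yaw), y to the right along the row, z up. Each station: two grey posts (inner faces 56 mm apart, 83 mm tall) that carry a tag on an axle along y at x = 0, z = 75 mm, and a vial seat at x = +95 mm
- tag_0 (a joint): angle of the right tag (plate 65 mm from axle to edge, 50 mm wide, 4 mm thick, 30 g). 0 = level, pointing away from the robot, orange up; grows as its free edge is raised and swung over; 1.57 = upright; 3.14 = level toward the robot and its vial, green up (end stop). Stiff hinge (about 0.5 N at the edge): it stays at any angle it is left at. Starts at 0 to 0.25
- edge_0 (a point): middle of the right tag's free edge, a round bead of 8 mm diameter, 65 mm from the axle; moves with the tag. While the tag points away from the robot, only the worktop is beneath this edge, about 70 mm below
- seat_0 (a point): middle of the floor of the right station's vial seat, a round black recess 12 mm above the worktop with a collar 10 mm high; 95 mm on the robot's side of that tag's axle; axes as the rack's
- tag_1 (a joint): angle of the middle tag (plate 65 mm from axle to edge, 50 mm wide, 4 mm thick, 30 g). 0 = level, pointing away from the robot, orange up; grows as its free edge is raised and swung over; 1.57 = upright; 3.14 = level toward the robot and its vial, green up (end stop). Stiff hinge (about 0.5 N at the edge): it stays at any angle it is left at. Starts at 0 to 0.25
- edge_1 (a point): middle of the middle tag's free edge, a round bead of 8 mm diameter, 65 mm from the axle; moves with the tag. While the tag points away from the robot, only the worktop is beneath this edge, about 70 mm below
- seat_1 (a point): middle of the floor of the middle station's vial seat, a round black recess 12 mm above the worktop with a collar 10 mm high; 95 mm on the robot's side of that tag's axle; axes as the rack's
- tag_2 (a joint): angle of the left tag (plate 65 mm from axle to edge, 50 mm wide, 4 mm thick, 30 g). 0 = level, pointing away from the robot, orange up; grows as its free edge is raised and swung over; 1.57 = upright; 3.14 = level toward the robot and its vial, green up (end stop). Stiff hinge (about 0.5 N at the edge): it stays at any angle it is left at. Starts at 0 to 0.25
- edge_2 (a point): middle of the left tag's free edge, a round bead of 8 mm diameter, 65 mm from the axle; moves with the tag. While the tag points away from the robot, only the worktop is beneath this edge, about 70 mm below
- seat_2 (a point): middle of the floor of the left station's vial seat, a round black recess 12 mm above the worktop with a collar 10 mm high; 95 mm on the robot's side of that tag's axle; axes as the rack's
- vial_red: glass sample vial with a red cap, 27 mm diameter, 62 mm tall, loose, standing in one of the three seats; origin at the centre of its underside, z up
- vial_black: glass sample vial with a black cap, 27 mm diameter, 62 mm tall, loose, standing in one of the three seats; origin at the centre of its underside, z up
- vial_white: glass sample vial with a white cap, 27 mm diameter, 62 mm tall, loose, standing in one of the three seats; origin at the centre of its underside, z up
- timer: white timer with blue buttons, 58 x 64 x 20 mm, loose bystander; origin at the centre of its underside
- tape_roll: roll of masking tape, 82 mm diameter, 19 mm high, loose bystander; origin at the centre of its underside
- marker: blue felt marker lying on its side, 17 x 136 x 16 mm, long along its y, loose bystander; origin at the centre of its underside
Mind the look-alikes: they are no part of the job. What is shaped like the vial_red but blue is not meant.

How it is judged:
At the end, for the whole second after the job is handed in: the tag in front of the red-capped vial lies at rest on the near side, green up, within 0.22 rad of level; the other two tags' free edges are within 15 mm of where they were, and the vials stand in their seats (((horizontal distance between vial_red and seat_0 below 0.025 m and value of joint tag_0 above 2.92 rad and velocity of joint tag_0 below 0.1 rad/s and distance of each of edge_1, edge_2 from where it was at the start of the episode below 0.015 m) or (horizontal distance between vial_red and seat_1 below 0.025 m and value of joint tag_1 above 2.92 rad and velocity of joint tag_1 below 0.1 rad/s and distance of each of edge_0, edge_2 from where it was at the start of the episode below 0.015 m) or (horizontal distance between vial_red and seat_2 below 0.025 m and value of joint tag_2 above 2.92 rad and velocity of joint tag_2 below 0.1 rad/s and distance of each of edge_0, edge_1 from where it was at the start of the episode below 0.015 m))); the robot touches nothing.
It fails at once if a tag that does not belong to the red-capped vial is moved (free edge by more than 15 mm) ((horizontal distance between vial_red and seat_0 below 0.025 m and distance of any of edge_1, edge_2 from where it was at the start of the episode above 0.015 m) or (horizontal distance between vial_red and seat_1 below 0.025 m and distance of any of edge_0, edge_2 from where it was at the start of the episode above 0.015 m) or (horizontal distance between vial_red and seat_2 below 0.025 m and distance of any of edge_0, edge_1 from where it was at the start of the episode above 0.015 m)).
It fails at once if a vial is lifted, tipped or pushed out of its seat (moved more than 15 mm or tilted more than 0.3 rad) (distance of any of vial_red, vial_black, vial_white from where it was at the start of the episode above 0.015 m or angle between any of vial_red, vial_black, vial_white's own z axis and vertical above 0.3 rad).
It fails at once if a bystander is moved more than 20 mm (distance of any of timer, tape_roll, marker from where it was at the start of the episode above 0.02 m).
It fails at once if a tag is pinched or forced (more than 30 N between fingers and tag) (contact force between the fingers and tag_0 above 30 N or contact force between the fingers and tag_1 above 30 N or contact force between the fingers and tag_2 above 30 N).
It also fails if it takes over 42 s, if anything falls off the work surface, if the arm or the gripper's body presses on something with over 40 N, if the wrist force passes 120 N, or if a joint passes its speed limit or range.

## Working session

There is one attempt and no reset: what is moved stays moved. The work goes in short steps, Python scripts to look and compute and a tool call to move; the robot and the scene stay as the last step left them, time stands still between calls to the robot, and variables do not carry over. Pictures are saved under pics/ and viewed, at most 10 in all, crops included, and the job is handed in when it is done.

Besides the shell and the picture viewer there is one more tool, called after "Call:" in YAML: its name, and indented under it one key for each argument. step_arm: Moves the arm, as the interface text tells. Its arguments: {"type":"object","properties":{"motion":{"type":"array","items":{"type":"array","items":{"type":"number"}}},"force":{"type":"number"}},"required":["motion"]}

```bash
mkdir -p pics
cat > h.py <<'E'
import numpy as np, cv2
from scipy.spatial.transform import Rotation as R
from workcell import bot
def cam(name):
    s=bot.read_state(); p,d=bot.read_camera(name); c=bot.calibration(name)
    K=np.array(c["mtx"])
    if name=="wrist":
        T=np.eye(4);T[:3,:3]=R.from_rotvec(s["tcp_rot"]).as_matrix();T[:3,3]=s["tool_pos"]
        T=T@np.array(c["T_tool_cam"])
    else:
        T=np.eye(4);o=np.array(c["orientation"])
        T[:3,:3]=o if o.shape==(3,3) else R.from_rotvec(o).as_matrix();T[:3,3]=c["origin"]
    v,u=np.mgrid[:d.shape[0],:d.shape[1]]
    P=np.stack([(u-K[0,2])/K[0,0]*d,-(v-K[1,2])/K[1,1]*d,-d],-1)@T[:3,:3].T+T[:3,3]
    P[d==0]=np.nan
    return p,d,P
def save(p,n): cv2.imwrite("pics/"+n,p[...,::-1])
E
python3 - <<'E'
from h import *
for n in("top","side"):
    p,d,P=cam(n);save(p,n+".png");np.savez(n,p=p,d=d,P=P)
    c=bot.calibration(n);print({k:np.array(v).round(3).tolist() if not isinstance(v,str) else v for k,v in c.items()})
s=bot.read_state();print(s)
E
```

```text
{'mtx': [[421.718, 0.0, 253.03], [0.0, 421.718, 191.22], [0.0, 0.0, 1.0]], 'origin': [0.256, -0.096, 1.372], 'orientation': [0.166, -0.15, -1.459]}
{'mtx': [[404.191, 0.0, 252.902], [0.0, 404.191, 190.49], [0.0, 0.0, 1.0]], 'origin': [0.382, 1.003, 0.7], 'orientation': [0.097, -1.502, -2.616]}
{'time': 0.1, 'q': array([-1.24987692e+00,  2.64712868e-01,  1.60525697e+00, -1.72982128e-05,
        1.27370595e+00, -3.69127530e-02]), 'joint_vel': array([-0.00069337, -0.00170349, -0.00305104, -0.00058183,  0.00037294,
        0.00049142]), 'joint_torque': array([ 1.57272651e-03, -5.16707325e+01, -3.68589020e+01,  5.32429704e-05,
        6.33824980e-03, -1.46334810e-05]), 'tool_pos': array([ 0.23618777, -0.63161193,  0.23005236]), 'tcp_rot': array([-3.08941554e+00, -5.58728719e-01,  4.88491003e-04]), 'wrist_force': array([ 0.35374192,  0.32684083, -0.11923572]), 'torque': array([0.00724323, 0.00347125, 0.01076034]), 'grip_force': 0.0, 'width': 1.0021998116308526}
```

View pics/top.png

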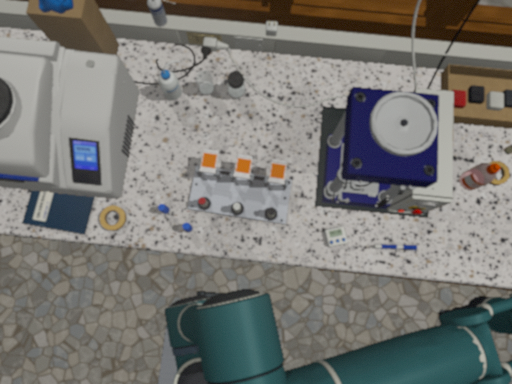

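View pics/side.png

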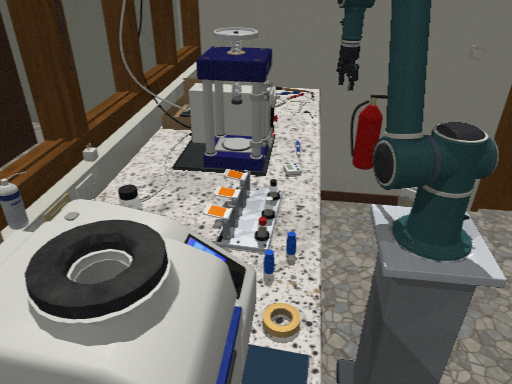

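The top view shows the red cap at (204,202), on the leftmost station, whose tag is at (209,161). White is at (237,208) and black at (270,213). The look-alikes are blue-capped vials at (163,209) and (187,227), which aren't in the rack. The other tags are at (243,166) and (278,171). I choose the left station, and will check that in a close crop along with the measurements.

Run:
```python
from h import *
z=np.load("top.npz");p,P=z["p"],z["P"]
for n,(u,v) in dict(red=(204,202),white=(237,208),black=(270,213),tagL=(209,161),tagM=(243,166),tagR=(278,171),blue1=(163,209),blue2=(187,227),plateL=(222,190),plateR=(257,197)).items():
    print(n,P[v,u].round(4))
hsv=cv2.cvtColor(p,cv2.COLOR_RGB2HSV)
m=((hsv[...,0]<20)&(hsv[...,1]>170)&(hsv[...,2]>120)).astype(np.uint8);
m[:140]=0;m[185:]=0;m[:,:190]=0;m[:,295:]=0
n,l,st,ce=cv2.connectedComponentsWithStats(m)
for i in range(1,n):
    if st[i,4]>30:
        q=P[l==i];q=q[~np.isnan(q[:,0])];print("orange",ce[i].round(1),st[i],np.median(q,0).round(4),q.min(0).round(3),q.max(0).round(3))
save(cv2.resize(p[135:240,140:310],None,fx=4.5,fy=4.5,interpolation=cv2.INTER_CUBIC),"crop.png")
```

```text
red [0.4742 0.0826 0.0668]
white [ 0.4655 -0.023   0.0709]
black [ 0.4604 -0.1271  0.0727]
tagL [0.6052 0.0823 0.0787]
tagM [ 0.6001 -0.0271  0.0796]
tagR [ 0.5948 -0.1389  0.0825]
blue1 [0.4388 0.2081 0.0641]
blue2 [0.3902 0.1248 0.0673]
plateL [0.5287 0.0359 0.0157]
plateR [ 0.5185 -0.0809  0.0108]
orange [208.8 160. ] [203 154  12  13 124] [0.6071 0.083  0.0824] [0.589 0.066 0.074] [0.626 0.101 0.09 ]
orange [243.  165.3] [237 159  13  13 123] [ 0.6024 -0.0271  0.0801] [ 0.584 -0.045  0.073] [ 0.621 -0.009  0.088]
orange [277.4 170.5] [272 165  12  12 124] [ 0.5962 -0.137   0.0818] [ 0.579 -0.154  0.077] [ 0.615 -0.12   0.09 ]
```

View pics/crop.png

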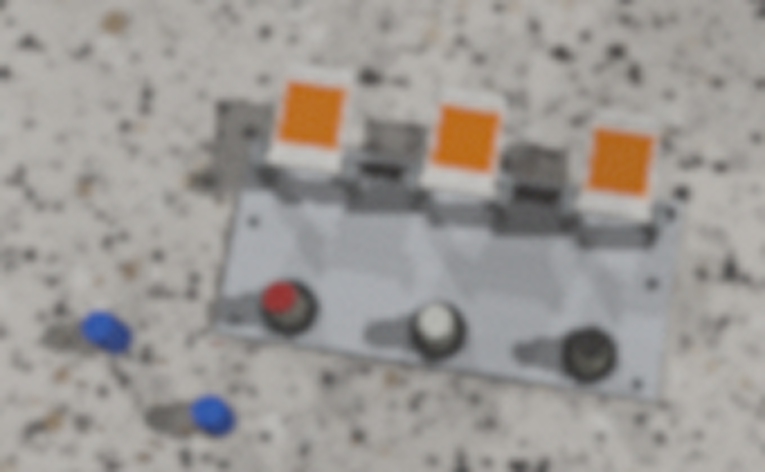

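The crop confirms it: the red cap is at the left station of the rack (crop 285,300), its tag is directly above at (310,115), and the blue look-alikes stand off the rack. The target is tag_2. Next I check the travel path for obstacles.

Run:
```python
from h import *
P=np.concatenate([np.load(n+".npz")["P"].reshape(-1,3) for n in("top","side")]);P=P[~np.isnan(P[:,0])]
print("rows x, cols y from -0.8:",np.arange(-.8,.5,.1).round(1))
for x in np.arange(0.2,0.9,.1):
    print(round(x,1),[int(100*max([0],P[(abs(P[:,0]-x-.05)<.05)&(abs(P[:,1]-y-.05)<.05)][:,2].max(initial=0))[0]) if 0 else int(100*P[(abs(P[:,0]-x-.05)<.05)&(abs(P[:,1]-y-.05)<.05)][:,2].max(initial=0)) for y in np.arange(-.8,.5,.1)])
r=R.from_rotvec(bot.read_state()["tcp_rot"]).as_matrix();p0=bot.read_state()["tool_pos"];print(r.round(3))
for w in([0.22,-.36,.231],[.42,-.08,.3],[.42,.08,.3],[.66,.075,.3]): print(w,(100*r.T@(np.array(w)-p0)).round(1))
```

```text
rows x, cols y from -0.8: [-0.8 -0.7 -0.6 -0.5 -0.4 -0.3 -0.2 -0.1 -0.   0.1  0.2  0.3  0.4]
0.2 [29, 56, 62, 68, 68, 0, 79, 80, 27, 0, 0, 0, 0]
0.3 [0, 56, 1, 1, 2, 0, 0, 0, 0, 6, 0, 2, 2]
0.4 [0, 2, 14, 1, 2, 0, 7, 7, 7, 7, 6, 16, 18]
0.5 [0, 24, 40, 48, 48, 41, 8, 8, 8, 8, 1, 23, 23]
0.6 [16, 24, 40, 48, 48, 41, 9, 9, 9, 9, 0, 26, 26]
0.7 [0, 24, 41, 48, 48, 41, 0, 0, 0, 0, 0, 27, 28]
0.8 [6, 24, 24, 8, 3, 2, 1, 6, 10, 8, 18, 27, 28]
[[ 0.937  0.35  -0.001]
 [ 0.35  -0.937  0.002]
 [ 0.    -0.002 -1.   ]]
[0.22, -0.36, 0.231] [  8. -26.  -0.]
[0.42, -0.08, 0.3] [ 36.5 -45.2  -6.9]
[0.42, 0.08, 0.3] [ 42.1 -60.2  -6.9]
[0.66, 0.075, 0.3] [ 64.4 -51.4  -6.9]
```

Call:
step_arm:
  motion:
    - [0,8,-26,-3,0]
    - [0,8,-26,-3,0]
    - [0,8,-26,-3,0]
    - [0,8,-26,-3,0]
    - [0,8,-26,-3,0]
    - [0,8,-26,-3,0]
    - [0,8,-26,-3,0]
    - [0,36.5,-45,-7,8]
    - [0,36.5,-45,-7,16]
    - [0,36.5,-45,-7,24]
    - [0,36.5,-45,-7,24]
    - [0,36.5,-45,-7,24]
    - [0,36.5,-45,-7,24]
    - [0,36.5,-45,-7,24]
    - [0,36.5,-45,-7,24]
    - [0,42,-60,-7,24]
    - [0,42,-60,-7,24]
    - [0,42,-60,-7,24]
    - [0,42,-60,-7,24]
    - [0,42,-60,-7,24]

```text
time: 2.1
tool_pos: [0.4202, 0.078, 0.3008]
tcp_rot: [3.14, -0.09, -0.001]
wrist_force: [-0.6, 0.2, -0.3]
width: -0.0
grip_force: 0.0
```

Run:
```python
from h import *
p,d,P=cam("wrist");save(p,"w1.png");np.savez("w1",p=p,d=d,P=P);print(bot.read_state()["q"].round(2))
print(np.array(bot.calibration("wrist")["T_tool_cam"]).round(3))
```

```text
[ 0.12 -0.26  2.   -0.    1.4   1.75]
[[ 0.001  0.947  0.321  0.083]
 [ 1.    -0.001  0.     0.001]
 [ 0.     0.321 -0.947 -0.143]
 [ 0.     0.     0.     1.   ]]
```

View pics/w1.png

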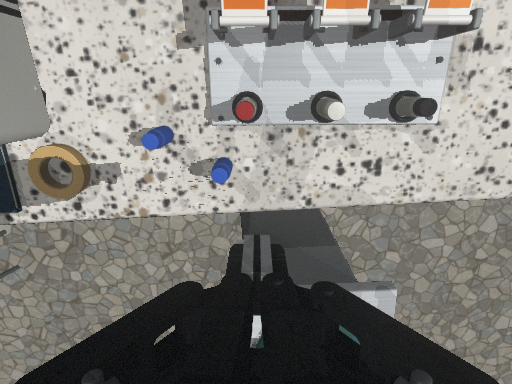

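The wrist view shows the red-capped vial at (245,108) in the left seat, with its tag at (243,8), and the rack is aligned with the tool. I move over the rack for a close measurement.

Call:
step_arm:
  motion:
    - [0,5,0,0,0]
    - [0,9,0,0,0]
    - [0,9,0,0,0]
    - [0,9,0,0,0]

```text
time: 2.55
tool_pos: [0.5099, 0.069, 0.3003]
tcp_rot: [3.139, -0.101, -0.004]
wrist_force: [-0.4, -0.3, 0.7]
width: 0.001
grip_force: 0.0
```

Run:
```python
from h import *
p,d,P=cam("wrist");save(p,"w2.png");np.savez("w2",p=p,d=d,P=P)
hsv=cv2.cvtColor(p,cv2.COLOR_RGB2HSV)
m=((hsv[...,0]>3)&(hsv[...,0]<20)&(hsv[...,1]>170)&(hsv[...,2]>120)).astype(np.uint8)
n,l,st,ce=cv2.connectedComponentsWithStats(m)
for i in range(1,n):
    if st[i,4]>300:
        q=P[l==i];q=q[~np.isnan(q[:,0])]
        A=np.c_[q[:,:2],np.ones(len(q))];c=np.linalg.lstsq(A,q[:,2],rcond=None)[0]
        print("orange",ce[i].round(1),st[i],np.median(q,0).round(4),q.min(0).round(3),q.max(0).round(3),"slope",c[:2].round(3))
```

```text
orange [433.1  74.3] [412  51  46  43 955] [ 0.5949 -0.138   0.0827] [ 0.575 -0.162  0.077] [ 0.619 -0.116  0.088] slope [ 0.155 -0.008]
orange [336.5  73.1] [ 317   52   41   43 1493] [ 0.6035 -0.0292  0.0807] [ 0.581 -0.052  0.077] [ 0.626 -0.007  0.085] slope [ 0.084 -0.004]
orange [240.3  74.3] [ 220   54   40   42 1600] [0.6093 0.0802 0.0825] [0.585 0.058 0.077] [0.631 0.103 0.087] slope [ 0.134 -0.008]
```

View pics/w2.png

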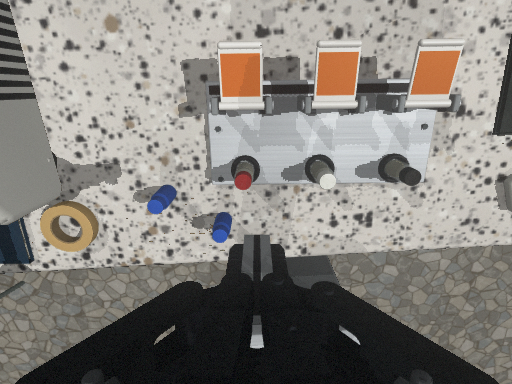

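Run:
```python
from h import *
z=np.load("w2.npz");P=z["P"];p=z["p"]
for v in (40,42,44,46,48,95,99,101,103,105,107,109): print(v,np.nanmedian(P[v,228:254],0).round(4),p[v,235:250].mean(0).round())
for u in (214,218,222,258,262,266): print(u,P[75,u].round(4),P[44,u].round(4))
print(P[103,213].round(4),P[103,268].round(4))
```

```text
40 [6.558e-01 8.030e-02 4.000e-04] [187. 183. 175.]
42 [0.6414 0.077  0.0875] [213. 210. 204.]
44 [0.6394 0.0772 0.088 ] [231. 230. 226.]
46 [0.6376 0.0774 0.0874] [213. 210. 204.]
48 [0.6357 0.0776 0.0859] [163. 161. 156.]
95 [0.5868 0.0819 0.0798] [192. 107.  59.]
99 [0.5823 0.0823 0.0784] [211. 210. 204.]
101 [0.58   0.0825 0.0777] [211. 209. 204.]
103 [0.5778 0.0826 0.0793] [211. 210. 205.]
105 [0.5756 0.0828 0.0802] [224. 223. 219.]
107 [0.5733 0.0823 0.0802] [201. 200. 194.]
109 [0.5709 0.0832 0.0784] [141. 139. 136.]
214 [ 6.143e-01  1.209e-01 -3.000e-04] [ 0.6533  0.1166 -0.0009]
218 [ 0.6139  0.1153 -0.0007] [0.6412 0.1017 0.0863]
222 [0.6098 0.1011 0.0812] [0.6408 0.0973 0.0875]
258 [0.6071 0.0601 0.0828] [0.6382 0.0582 0.0884]
262 [0.6069 0.0556 0.0804] [6.491e-01 5.170e-02 2.000e-04]
266 [ 6.096e-01  4.840e-02 -1.000e-04] [ 6.488e-01  4.630e-02 -2.000e-04]
[0.5801 0.1143 0.0846] [0.5759 0.0504 0.0836]
```

The red tag's edge bead is at (0.639, 0.077, 0.084) and its axle at about (0.574, 0.082, 0.075). That gives 65 mm between them and a tag angle of about 0.14 rad, as the description says. I go beyond the edge and then descend.

Call:
step_arm:
  motion:
    - [0,5,-1.6,0,0]
    - [0,10,-1.6,0,0]
    - [0,15,-1.6,0,0]
    - [0,16.2,-1.6,0,0]
    - [0,16.2,-1.6,0,0]
    - [0,16.2,-1.6,5,0]
    - [0,16.2,-1.6,10,0]
    - [0,16.2,-1.6,15,0]
    - [0,16.2,-1.6,20,0]
    - [0,16.2,-1.6,22.8,0]
    - [0,16.2,-1.6,22.8,0]
    - [0,16.2,-1.6,22.8,0]

```text
time: 3.8
tool_pos: [0.6713, 0.0772, 0.0745]
tcp_rot: [3.14, -0.096, -0.0]
wrist_force: [0.4, 0.5, 1.9]
width: 0.001
grip_force: 0.0
```

Run:
```python
from h import *
p,d,P=cam("wrist");save(p,"w3.png")
s=bot.read_state();print(s["tool_pos"],s["wrist_force"])
```

```text
[0.67312226 0.07734807 0.07626707] [ 0.3673228  -0.0845537   0.42684962]
```

View pics/w3.png

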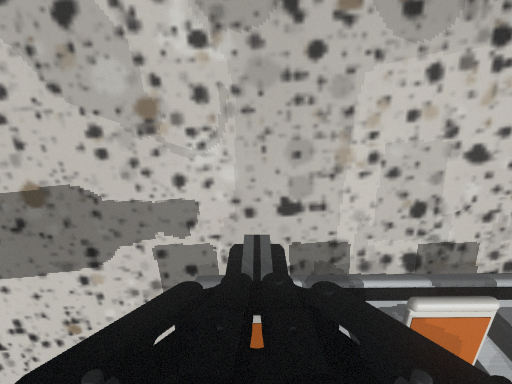

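The fingers are beyond the left tag's edge (orange seen between them at 257,335), clear of everything, and the middle tag is well to the right. I approach until contact.

Call:
step_arm:
  motion:
    - [0,-0.8,0,0.4,0]
    - [0,-1.5,0,0.4,0]
    - [0,-1.7,0,0.4,0]
    - [0,-1.8,0,0.4,0]
    - [0,-1.8,0,0.4,0]

```text
time: 4.35
tool_pos: [0.6543, 0.0786, 0.0698]
tcp_rot: [-3.14, 0.096, -0.001]
wrist_force: [0.1, -0.1, -0.9]
width: 0.004
grip_force: 0.0
```

Call:
step_arm:
  motion:
    - [0,-0.1,0,0,0]
    - [0,-0.2,0,-0.1,0]
    - [0,-0.3,0,-0.2,0]

```text
time: 4.65
tool_pos: [0.6534, 0.0787, 0.0723]
tcp_rot: [-3.14, 0.096, -0.007]
wrist_force: [6.6, -0.9, -0.6]
width: -0.004
grip_force: 3.1
```

Call:
step_arm:
  motion:
    - [0,0,0,-0.2,0]
    - [0,-0.1,0,-0.4,0]
    - [0,-0.15,0,-0.7,0]
    - [0,-0.25,0,-1.0,0]
    - [0,-0.35,0,-1.3,0]
    - [0,-0.45,0,-1.6,0]

```text
time: 5.25
tool_pos: [0.6487, 0.0789, 0.0887]
tcp_rot: [-3.14, 0.096, -0.007]
wrist_force: [4.8, -0.5, 1.4]
width: -0.004
grip_force: 2.4
```

Call:
step_arm:
  motion:
    - [0,-0.3,0,-0.6,0]
    - [0,-0.65,0,-1.1,0]
    - [0,-1.05,0,-1.6,0]
    - [0,-1.5,0,-2.1,0]
    - [0,-2.0,0,-2.5,0]
    - [0,-2.5,0,-2.9,0]
    - [0,-3.0,0,-3.2,0]
    - [0,-3.6,0,-3.5,0]
    - [0,-4.2,0,-3.7,0]
    - [0,-4.9,0,-3.9,0]

```text
time: 6.25
tool_pos: [0.5966, 0.082, 0.1257]
tcp_rot: [3.14, -0.096, -0.002]
wrist_force: [1.0, 0.5, -0.2]
width: -0.001
grip_force: 0.2
```

Call:
step_arm:
  motion:
    - [0,-0.5,0,0,0]
    - [0,-1.0,0,0.1,0]
    - [0,-1.6,0,0.1,0]
    - [0,-2.1,0,0.2,0]
    - [0,-2.6,0,0.35,0]
    - [0,-3.1,0,0.5,0]
    - [0,-3.6,0,0.7,0]
    - [0,-4.0,0,0.95,0]
    - [0,-4.4,0,1.25,0]
    - [0,-4.75,0,1.55,0]
    - [0,-5.1,0,1.95,0]
    - [0,-5.4,0,2.35,0]

```text
time: 7.45
tool_pos: [0.5435, 0.0853, 0.1024]
tcp_rot: [-3.14, 0.096, 0.0]
wrist_force: [0.7, 0.3, 2.2]
width: 0.001
grip_force: 0.2
```

Call:
step_arm:
  motion:
    - [0,-0.25,0,0.45,0]
    - [0,-0.45,0,0.9,0]
    - [0,-0.6,0,1.4,0]
    - [0,-0.7,0,1.85,0]
    - [0,-0.75,0,2.2,0]
    - [0,-0.8,0,2.4,0]
    - [0,-0.8,0,2.4,0]

```text
time: 8.15
tool_pos: [0.5357, 0.0857, 0.0784]
tcp_rot: [3.14, -0.096, -0.001]
wrist_force: [-0.1, -0.4, 0.9]
width: -0.0
grip_force: 0.0
```

Call:
step_arm:
  motion:
    - [0,0,0,0.1,0]
    - [0,0,0,0.2,0]
    - [0,0,0,0.25,0]

```text
time: 8.45
tool_pos: [0.5362, 0.0858, 0.0769]
tcp_rot: [-3.14, 0.096, -0.0]
wrist_force: [-2.6, -0.6, 6.4]
width: -0.0
grip_force: 3.2
```

The force has risen to 6.4 N at the expected height, so the tag is at its stop. I lift straight up, retreat and look.

Call:
step_arm:
  motion:
    - [0,0,0,-3,0]
    - [0,0,0,-8,0]
    - [0,0,0,-13,0]
    - [0,0,0,-18,0]
    - [0,0,0,-22,0]
    - [0,-5,0,-22,0]
    - [0,-6,0,-22,0]
    - [0,-6,0,-22,0]

```text
time: 9.25
tool_pos: [0.4747, 0.0895, 0.2964]
tcp_rot: [-3.14, 0.095, -0.001]
wrist_force: [0.3, -0.2, 1.0]
width: 0.001
grip_force: 0.0
```

Run:
```python
from h import *
p,d,P=cam("wrist");save(p,"w4.png")
hsv=cv2.cvtColor(p,cv2.COLOR_RGB2HSV)
for nm,m in (("orange",(hsv[...,0]>3)&(hsv[...,0]<20)&(hsv[...,1]>170)&(hsv[...,2]>120)),("green",(hsv[...,0]>40)&(hsv[...,0]<85)&(hsv[...,1]>100)&(hsv[...,2]>60))):
    n,l,st,ce=cv2.connectedComponentsWithStats(m.astype(np.uint8))
    for i in range(1,n):
        if st[i,4]>300:
            q=P[l==i];q=q[~np.isnan(q[:,0])]
            c=np.linalg.lstsq(np.c_[q[:,:2],np.ones(len(q))],q[:,2],rcond=None)[0]
            print(nm,ce[i].round(1),np.median(q,0).round(4),"slope",c[:2].round(3))
```

```text
orange [357.3  37.2] [ 0.6047 -0.0286  0.0808] slope [0.083 0.001]
orange [459.9  38.9] [ 0.595  -0.1392  0.0829] slope [ 0.156 -0.007]
green [257.2 103.4] [0.542  0.084  0.0779] slope [0.001 0.001]
```

View pics/w4.png

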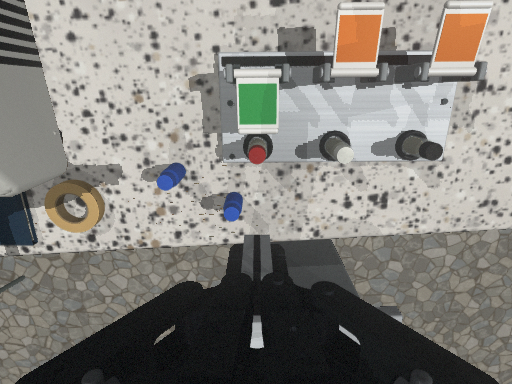

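The left tag is green side up at (257,103) and level, with a slope of 0.001. The other tags are unchanged at (357,37) and (460,39), and the red vial still stands at (257,150). I hand the job in.

```bash
python3 -c "
from workcell import bot
print(bot.finish_job())"
```

```text
the job is handed in; nothing more can be done
None
```

The red-capped vial's tag (the left station, tag_2) now lies level on the near side with its green face up; the last close-up showed the other tags and the vials as they were, the arm had come away clear, and the job is handed in.

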